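# Index the inspection turntable to its red station and lock it

## Robot

A 6-joint arm with a two-finger parallel gripper is mounted at the origin on the work surface. World frame = base frame: x ahead of the robot, y to its left, z up, the work surface at z = 0. Lengths are in mm, angles in rad, forces in N, time in s.
With the tool pointing down it reaches from about 350 to 775 mm from the base axis. Payload 5.5 kg.
Tool frame: the origin (TCP) lies at the very end of the fingers, on their centre line; the grasp point (between the pads) lies 19 mm behind it (grip_depth is the distance from the TCP to the grasp point, in mm); z points along the fingers, y is the direction in which the jaws open and shut (so a half turn about z gives the same grasp; the last joint's range is limited). The gripper opens to 85 mm and grips with 20 to 120 N. Pads are 22 mm wide; open, the fingers measure 114 mm over their backs; the gripper's body (76 mm by 85 mm) begins 54 mm behind the grasp point. The pads swing forward as they close: fully open they stand 13 mm farther back than shut.
Start: joints at [1.053, 0.313, 0.046, 1.304, 0, 1.431], TCP at [212.131, 534.483, 231.323] pointing down, gripper open.
Joint ranges: [-2.76, 2.76], [-0.86, 1.69], [-1.03, 1.26], [-2.2, 2.34], [-1.47, 1.5], [-3.14, 3.14]. Speed limits (rad/s): [2.57, 2.57, 3.14, 3.14, 3.14, 3.14].

## Interface

Orientations are given as [roll, pitch, yaw] about the fixed x, y, z axes, in that order (R = Rz(yaw) Ry(pitch) Rx(roll)).
In Python, from rig import * gives the robot as it stands. The module is installed in compiled form; this text tells all that it offers.
- The arm moves only by the tool play_rows, never from a script. Its argument "motion" is a list of rows, each a list of 3 entries, a list of its own where there are three numbers: the shift along the tool's x, y, z in m, then the turn about the tool's z in degrees, then the finger opening in m, from 0 to 0.0854. In form: [[[dx, dy, dz], twist, grip], ...]. A call has 1 to 12 rows; each row is the pose to reach, as a shift and turn from the pose commanded when the call began, along the tool's axes at that moment; what a row does not reach only later rows make up. A row lasts 1/10 s, in which the tool goes at most 50 mm and 8.59 degrees, less where a joint would pass 70% of its speed; a pose out of reach is approached as far as the arm can. A call with a gripper value outside its range is refused whole. The fingers move at their own pace and stop on an object; "squeeze" is the grip in N (left out, the last holds). Time passes only in rows, so rows that repeat a pose let the fingers close. It gives the time, the measured TCP pose, the force and the opening at its end, in the units of the state.
- get_obs(): the state, without advancing time (a new reading comes with each control period).
- grab_frame(name): name is "side" or "top" or "wrist"; returns a dict with "img" (480x640x3 uint8, blue, green, red), "fx", "fy", "cx", "cy" (pixels), "distortion" ([k1, k2, p1, p2, k3] as OpenCV has them; the pictures are not rectified), "T" (4x4, takes a point from camera to world coordinates). Camera axes: x right, y up, looking along -z (the intrinsics and any distortion apply to the point x, -y, -z); pixel columns grow to the right and rows downward; lengths in mm; the calibration is good to about 2 mm. A picture is of the moment at which its call begins. There is no depth.
- finish_job(): hands the job in, once; it reports no verdict.
The state is a dict: "clock": time; "joint_pos": joint angles; "dq": joint speeds; "joint_efforts": joint torques, N m; "position": TCP position; "orientation": TCP orientation; "contact_force": force on the tool from outside, world axes, zero at the start; "torque": the same for the moment, N m; "finger_gap": finger opening in mm.
Only numpy, scipy, OpenCV 4.12 (cv2) and the standard library are available. Lean on these libraries where they do the work, as an engineer would, in place of code of your own. Each camera call takes 0.05 s, during which the arm holds its last target.

## Task

Lock the inspection turntable at its red station: set the red-knobbed locating pin from its block upright in the brass guide bush, turn the wheel clockwise by its black handle until the red line on its rim comes to the pointer on the far side, and, as that line is only true to within ten degrees, ease the wheel to and fro there by feel until the pin drops fully home in the slot, its collar down on the bush. Then lean on the handle with some 10 N for a moment to prove that the pin holds the wheel, and let go; never force pin and wheel against each other, and leave the eyepiece, the power adapter and the jar alone.

Things in the scene. Friction and masses are not known exactly. Their poses are not given: they have to be found in the camera images.
- turntable: Dark steel base of the turntable, 205 x 180 x 12 mm, fixed to the bench; origin on the wheel's vertical axis at bench level, z up, x pointing to the bridge, bush and pointer at the far rim. At the start the wheel is turned 0.5 to 1.3 rad anticlockwise (from above) from its red station, so the short way there is clockwise; no slot is then under the bush.
- wheel: Aluminium wheel 168 mm across, 16 mm thick, white scale band on its rim face. Origin on its axis at its top face, 56 mm above the bench; turns with the wheel, x points to the red line. A chuck with a brass part, 60 mm across, stands 38 mm high in its middle. Turns endlessly either way against steady friction, 0.13 N m (2 to 3 N at the handle); stays where left.
- red_mark (a point): Middle of the red line, 3 mm wide, on the wheel's white rim face, 84 mm from the axis, 8 mm below the top face. It marks the red station only roughly: the scale band was zeroed to the part, so the slot that belongs to it lies up to 0.16 rad either side. Slots in the steel ring inside the band: 75 mm from the axis, 12 mm wide. The yellow and blue stations, 120 degrees away, are wrong.
- pointer (a point): Tip of the black pointer fixed to the outer face of the bridge at the wheel's far rim, 92.5 mm from the axis, 53.5 mm above the bench, hanging in front of the white rim face. At the red station the red line stands within 0.16 rad (14 mm along the rim) of it.
- bush (a point): Centre of the upper mouth of the brass guide bush, 82 mm above the bench, 75 mm from the axis on the line to the pointer; z up, x outward. Bore 11.6 mm, mouth chamfered 2 mm, straight through the 22 mm thick bridge, ending 4 mm above the wheel. Bridge 32 mm along x, 148 mm along y, flat on top at this height but for 4 mm high screw heads 66 mm either side.
- handle (a point): Middle of the wheel's black upright handle, 88 mm above the bench: a round post 16 mm across, 56 mm from the axis, straight opposite the red line, its top 22 mm above this point and the wheel's face 32 mm below it. Fixed to the wheel, it goes round with it.
- pin_knob (a point): Centre of the red knob (22 mm across, 30 mm high) of the loose locating pin, about 90 g; z along the pin, up. 24 mm below this point is the underside of a steel collar 18 mm across; below that a shank 10 mm across, 40 mm long. At the start it hangs upright by its collar in the tool block.
- pin_foot (a point): Flat end of the pin's shank (2 mm chamfer), 64 mm below the knob's centre. In the bush with no slot below, the foot rides on the wheel's top face, the collar 14 mm above the bush. Let go, the pin drops by its own weight when a slot comes under it: the foot goes 14 mm down into the wheel, which is then held, with about 1 mm of play.
- tool_block: Aluminium block 60 x 90 x 48 mm, fixed to the bench, with a 44 mm deep bore of 11.6 mm in the middle of its top where the pin hangs at the start; origin at the centre of its underside.
- eyepiece: Loose spare microscope eyepiece, black, upright, 43 mm across at the top, 68 mm high; origin at the centre of its underside. To be left alone.
- adapter: Loose black plug-in power adapter, 46 x 72 x 34 mm with a plug on one end; origin under its centre. To be left alone.
- jar: Loose amber glass sample jar with a white lid, 48 mm across, 52 mm high; origin at the centre of its underside. To be left alone.

How it is judged:
By the outcome, as a careful person would: the job done as asked, in the order asked, and still so for the second after the job is handed in, with the robot touching nothing.
It also fails if it takes over 61 s, if anything falls off the work surface, if the arm or the gripper's body presses on something with over 40 N, if the wrist force passes 120 N, or if a joint passes its speed limit or range.

## Working session

There is one attempt and no reset: what is moved stays moved. The work goes in short steps, Python scripts to look and compute and a tool call to move; the robot and the scene stay as the last step left them, time stands still between calls to the robot, and variables do not carry over. Pictures are saved under pics/ and viewed, and the job is handed in when it is done.

Besides the shell and the picture viewer there is one more tool, called after "Request:" by a JSON object that holds its "op" and its "data". play_rows: Moves the arm, as the interface text tells. Its arguments: {"type":"object","properties":{"motion":{"type":"array"},"squeeze":{"type":"number"}},"required":["motion"]}

```bash
mkdir -p pics
cat > h.py <<'E'
from rig import *
import numpy as np, cv2
def shot(n,f):
    d=grab_frame(n); cv2.imwrite('pics/'+f,d['img'])
    np.save('pics/'+f[:-4]+'.npy',{k:d[k] for k in d},allow_pickle=True); return d
def load(f): return np.load('pics/'+f+'.npy',allow_pickle=True).item()
def ray(d,u,v):
    K=np.array([[d['fx'],0,d['cx']],[0,d['fy'],d['cy']],[0,0,1.]])
    p=cv2.undistortPoints(np.array([[[u,v]]],float),K,np.array(d['distortion'],float))[0,0]
    T=np.array(d['T']); r=T[:3,:3]@np.array([p[0],-p[1],-1.]); return T[:3,3],r/np.linalg.norm(r)
def onz(d,u,v,z):
    o,r=ray(d,u,v); return o+r*(z-o[2])/r[2]
def proj(d,P):
    T=np.array(d['T']); c=T[:3,:3].T@(np.array(P,float)-T[:3,3])
    K=np.array([[d['fx'],0,d['cx']],[0,d['fy'],d['cy']],[0,0,1.]])
    return cv2.projectPoints(np.array([[c[0],-c[1],-c[2]]]),np.zeros(3),np.zeros(3),K,np.array(d['distortion'],float))[0].ravel()
def tri(a,b):
    (o1,r1),(o2,r2)=a,b
    A=np.stack([r1,-r2],1); s=np.linalg.lstsq(A,o2-o1,rcond=None)[0]
    p,q=o1+r1*s[0],o2+r2*s[1]; return (p+q)/2,np.linalg.norm(p-q)
E
python3 - <<'E'
from h import *
for n in('side','top','wrist'):
    d=shot(n,n+'0.png'); print(n,d['fx'],d['distortion'],np.round(d['T'],3).tolist())
print(get_obs())
E
```

```text
side 597.6703938587838 [-0.20161481  0.          0.          0.          0.        ] [[-0.999, 0.029, -0.043, 536.253], [-0.05, -0.769, 0.638, 681.331], [-0.015, 0.639, 0.769, 910.129], [0.0, 0.0, 0.0, 1.0]]
top 559.4605242541966 [-0.13582285  0.          0.          0.          0.        ] [[-0.029, 0.995, -0.094, 456.947], [-1.0, -0.028, 0.012, 5.977], [0.009, 0.094, 0.996, 1116.958], [0.0, 0.0, 0.0, 1.0]]
wrist 330.4180478146655 [-0.02976387  0.          0.          0.          0.        ] [[0.369, -0.885, -0.284, 138.364], [0.929, 0.351, 0.115, 561.802], [-0.002, -0.306, 0.952, 373.191], [0.0, 0.0, 0.0, 1.0]]
{'clock': 0.15, 'joint_pos': array([1.05340336e+00, 3.13853927e-01, 4.52284758e-02, 1.30359329e+00,
       5.69260425e-06, 1.43118652e+00]), 'dq': array([ 0.00022631, -0.00238247,  0.00245427, -0.0012487 ,  0.00037589,
       -0.00077331]), 'joint_efforts': array([ 2.41500158e-03, -4.81064808e+01,  2.98815501e+01,  1.39061781e-02,
       -1.29606174e-04, -6.23343809e-06]), 'position': array([211.91528123, 534.11076782, 230.59421054]), 'orientation': array([-3.14018487e+00, -2.03575692e-04,  2.76380935e+00]), 'contact_force': array([ 0.23652702,  0.56225703, -0.09228703]), 'torque': array([-0.01494961,  0.02053657, -0.02141777]), 'finger_gap': 85.7970165115474}
```

View pics/side0.png

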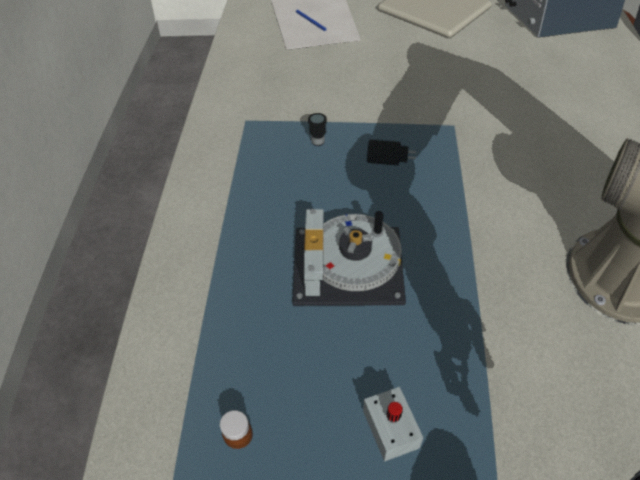

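View pics/top0.png

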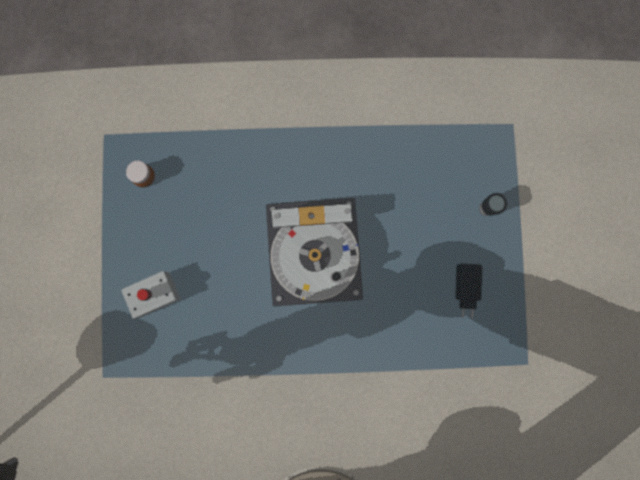

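View pics/wrist0.png

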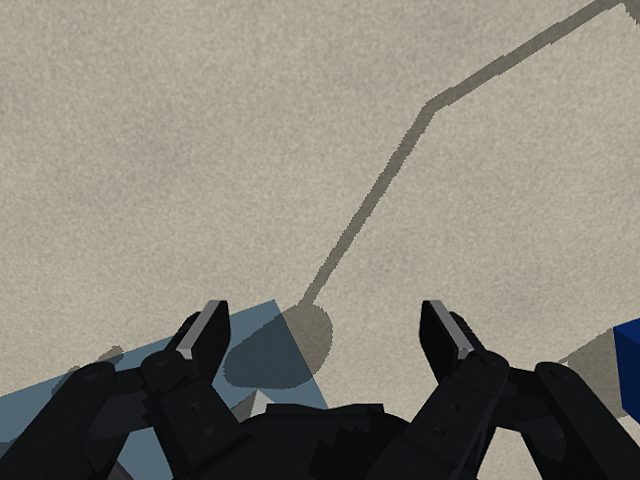

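The side view shows the red knob at about (395,411), bush (314,240), handle (379,222) and wheel centre (355,250). In the top view the knob is at (144,295), the bush at (311,215) and the handle at (336,276). I'll measure these properly.

Run:
```python
from h import *
t=load('top0');s=load('side0')
def blobs(d,lo,hi,box):
    x0,y0,x1,y1=box;h=cv2.cvtColor(d['img'],cv2.COLOR_BGR2HSV)[y0:y1,x0:x1]
    m=cv2.inRange(h,lo,hi)
    if lo[0]==0: m|=cv2.inRange(h,(170,lo[1],lo[2]),(180,255,255))
    n,l,st,c=cv2.connectedComponentsWithStats(m)
    return [(st[i].tolist()[0]+x0,st[i][1]+y0,*st[i][2:].tolist(),np.round(c[i]+[x0,y0],1).tolist()) for i in range(1,n) if st[i][4]>6]
red=((0,130,70),(8,255,255)); yel=((10,110,60),(28,255,255)); blu=((108,150,60),(130,255,255)); blk=((0,0,0),(180,255,28))
for n,d,box in(('top',t,(100,160,370,320)),('side',s,(280,190,440,470))):
    print(n)
    for k,(lo,hi) in dict(red=red,yel=yel,blu=blu).items(): print(k,blobs(d,lo,hi,box))
print(blobs(t,*blk,(265,200,365,305)));print(blobs(s,*blk,(290,200,410,305)))
for n,d,b in(('t',t,(230,180,390,320)),('s',s,(280,195,420,315))):
    cv2.imwrite(f'pics/{n}_crop.png',cv2.resize(d['img'][b[1]:b[3],b[0]:b[2]],None,fx=4.8,fy=4.2 if n=='x' else 4.8,interpolation=cv2.INTER_CUBIC)[:600,:800])
cv2.imwrite('pics/blk_crop.png',cv2.resize(np.hstack([t['img'][260:330,100:190],s['img'][380:450,350:440]]),None,fx=4.4,fy=4.4,interpolation=cv2.INTER_CUBIC))
```

```text
top
red [(289, np.int32(231), 6, 5, 20, [291.7, 233.2]), (138, np.int32(290), 10, 10, 85, [142.4, 294.4])]
yel [(137, np.int32(168), 17, 18, 50, [147.0, 179.5]), (299, np.int32(206), 25, 19, 381, [311.3, 215.0]), (309, np.int32(249), 12, 12, 89, [314.5, 254.6]), (303, np.int32(284), 6, 6, 27, [305.9, 286.9])]
blu [(344, np.int32(246), 3, 4, 9, [344.9, 247.7])]
side
red [(326, np.int32(263), 7, 5, 25, [329.5, 265.1]), (388, np.int32(402), 14, 20, 196, [394.4, 410.2])]
yel [(304, np.int32(230), 19, 20, 357, [313.2, 239.4]), (350, np.int32(230), 12, 15, 129, [355.8, 236.9]), (384, np.int32(254), 7, 6, 29, [387.2, 256.2])]
blu [(347, np.int32(222), 4, 3, 12, [348.5, 223.0])]
[]
[(375, np.int32(212), 7, 20, 103, [377.9, 221.5])]
```

View pics/t_crop.png

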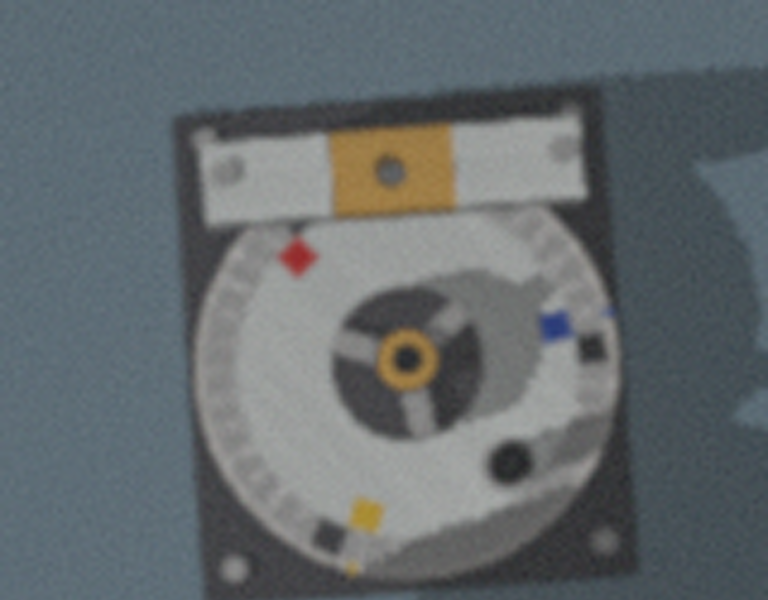

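View pics/s_crop.png

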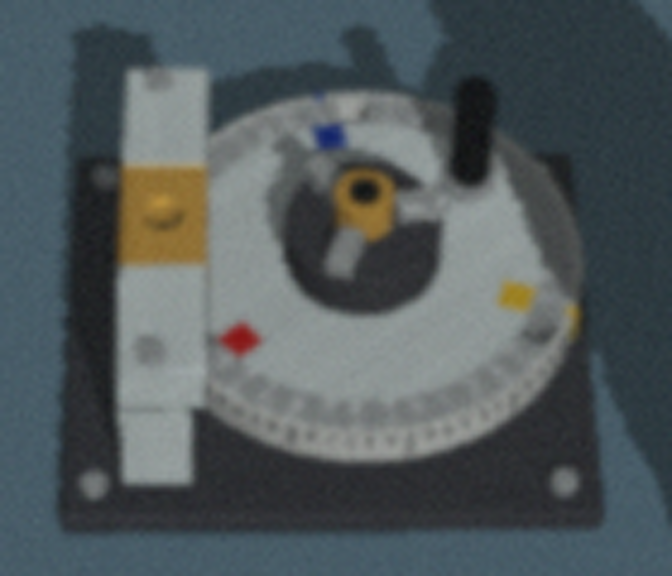

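View pics/blk_crop.png

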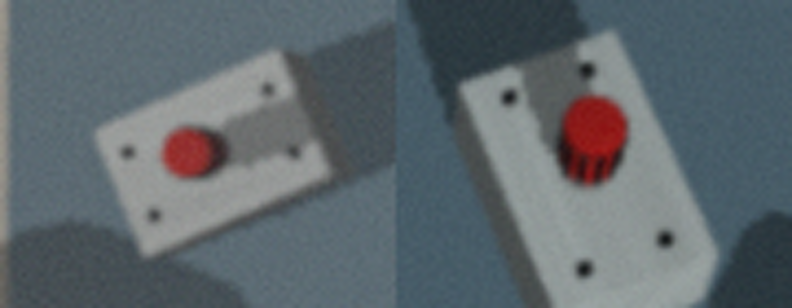

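The crops show two dark slots, near the yellow diamond at crop (330,535) and the blue one at (592,347). They give a hint of the slot offset. The bush hole is at top (311.2,215.6) and the handle top at (336.2,276.2).

Run:
```python
from h import *
t=load('top0');s=load('side0')
T=lambda x,y:(x/4.8+230-.4,y/4.8+180-.4); S=lambda x,y:(x/4.8+280-.4,y/4.8+195-.4)
def both(n,a,b,z):
    p,e=tri(ray(t,*a),ray(s,*b)); print(n,'tri',p.round(1),round(e,1),'top@z',onz(t,*a,z).round(1)[:2],'side@z',onz(s,*b,z).round(1)[:2])
    return (onz(t,*a,z)+onz(s,*b,z))/2
bu=both('bush',T(390,171),S(163,212),82)
ch=both('chuck',T(408,359),S(366,190),94)
ha=both('handletop',T(510,462),S(475,90),110)
a1=both('scrR',T(564,148),S(158,78),86); a2=both('scrL',T(228,170),S(150,350),86)
kn=both('knobtop',(188/4.4+99.6,152/4.4+259.6),(199/4.4+349.6,125/4.4+379.6),87)
hs=[onz(t,x/4.4+99.6,y/4.4+259.6,48) for x,y in((128,152),(154,216),(267,90),(293,152))]
print('block ctr top',np.mean(hs,0))
hs2=[onz(s,(x-396)/4.4+349.6,y/4.4+379.6,48) for x,y in((509,97),(587,70),(585,268),(665,239))]
print('block ctr side',np.mean(hs2,0))
d=hs[2]-hs[0];print('block long dir',np.degrees(np.arctan2(d[1],d[0])))
for n,p,q in(('scr',a2,a1),('bush-chuck',ch,bu),('handle',ch,ha)):
    d=q-p;print(n,np.degrees(np.arctan2(d[1],d[0])),np.linalg.norm(d[:2]))
c=onz(t,*T(408,359),94)
for n,x,y,z in(('rdia',298,257,56),('ydia',366,514,56),('bdia',554,326,56),('yslot',330,536,56),('bslot',592,347,56),('yline',352,568,56),('bline',608,312,56)):
    d=onz(t,*T(x,y),z)-c;print(n,np.degrees(np.arctan2(d[1],d[0])),np.linalg.norm(d[:2]))
```

```text
bush tri [603.6   2.7  84.1] 0.3 top@z [604.    2.7] side@z [603.6   1. ]
chuck tri [528.8  -2.1  94.7] 1.7 top@z [529.7  -2.2] side@z [528.   -2.6]
handletop tri [488.5 -39.1 110.6] 0.6 top@z [488.8 -39.2] side@z [488.2 -39.6]
scrR tri [610.3 -65.2  83.5] 1.4 top@z [610.7 -65.1] side@z [609.4 -62.8]
scrL tri [605.2  65.7  82.5] 1.9 top@z [605.6  65.4] side@z [603.9  68.4]
knobtop tri [464.5 320.4  83.8] 1.1 top@z [465.  319.4] side@z [464.2 321.9]
block ctr top [464.84249171 321.25376656  48.        ]
block ctr side [464.04417035 320.80297988  48.        ]
block long dir -67.59672618386013
scr -87.69583660954441 131.00124932869392
bush-chuck 3.1986165290965154 75.05903742178735
handle -137.49777638736433 54.76888867918627
rdia 43.485156853169194 61.37903289045985
ydia 162.7853931716123 60.78316496086496
bdia -76.38456800388362 60.27781281318648
yslot 153.95994242795066 73.80660309954315
bslot -85.78336660095987 73.59131890756399
yline 163.07464934914947 82.70944974355375
bline -76.56848223526757 82.49588717144778
```

```bash
cat >> h.py <<'E'
from scipy.spatial.transform import Rotation as Ro
CMD0=None
def Rt(o): return Ro.from_euler('xyz',o['orientation']).as_matrix()
def totool(target,o=None,base=None):
    o=o or get_obs(); b=o['position'] if base is None else base
    return (Rt(o).T@(np.array(target,float)-b)).round(1)
E
python3 - <<'E'
from h import *
print(totool((464.6,320.7,120),base=np.array([212.131,534.483,231.323])))
E
```

```text
[-313.5 -105.4  111.4]
```

Request:
{"op": "play_rows", "data": {"motion": [[[-0.03,-0.01,0.0],0,0.06],[[-0.08,-0.027,0.01],0,0.06],[[-0.125,-0.042,0.03],0,0.06],[[-0.17,-0.057,0.05],0,0.06],[[-0.21,-0.07,0.07],0,0.06],[[-0.25,-0.084,0.09],0,0.06],[[-0.28,-0.094,0.1],0,0.06],[[-0.3,-0.101,0.108],0,0.06],[[-0.3135,-0.1054,0.1114],0,0.06],[[-0.3135,-0.1054,0.1114],0,0.06],[[-0.3135,-0.1054,0.1114],0,0.06]]}}

```text
clock: 1.25
position: [464.3, 321.3, 120.1]
orientation: [3.141, -0.001, 2.764]
contact_force: [0.3, -0.9, -0.0]
finger_gap: 60.5
```

Run:
```python
from h import *
o=get_obs();print(o['clock'],o['position'],o['orientation'],o['finger_gap'],o['contact_force'])
shot('wrist','w1.png');shot('top','t1.png')
```

```text
1.25 [464.2777745  321.26460249 120.12377543] [ 3.14130074e+00 -5.21093892e-04  2.76379835e+00] 60.45493432322558 [ 0.34468722 -0.91157717 -0.03859781]
```

View pics/w1.png

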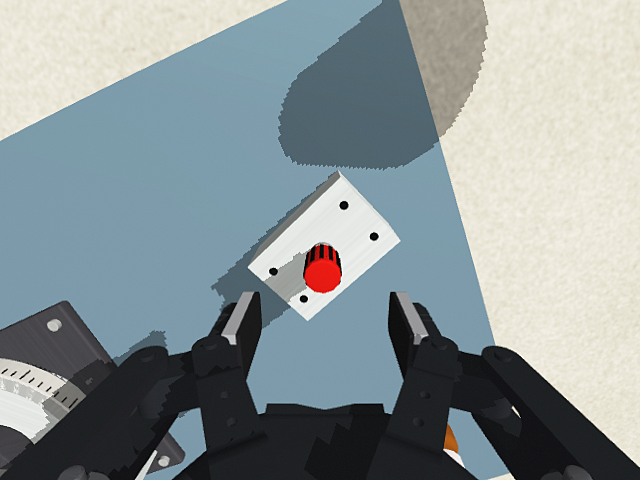

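The wrist view shows the knob's top face at about (323,275), nearly centred between the open fingers, with the block's screws around it.

Run:
```python
from h import *
w=load('w1');print(onz(w,323,275,87))
print(np.mean([onz(w,*p,48) for p in((344,205),(374,237),(273,272),(304,299))],0))
print(totool((464.6,320.9,55)))
```

```text
[463.06202188 319.06933109  87.        ]
[464.71242213 318.11721758  48.        ]
[-0.9 -0.7 65.5]
```

Request:
{"op": "play_rows", "data": {"motion": [[[-0.0005,-0.001,0.02],0,0.06],[[-0.0005,-0.001,0.045],0,0.06],[[-0.0005,-0.001,0.06],0,0.06],[[-0.0005,-0.001,0.064],0,0.06],[[-0.0005,-0.001,0.064],0,0.015],[[-0.0005,-0.001,0.064],0,0.015],[[-0.0005,-0.001,0.064],0,0.015],[[-0.0005,-0.001,0.064],0,0.015],[[-0.0005,-0.001,0.064],0,0.015],[[-0.0005,-0.001,0.064],0,0.015]], "squeeze": 30}}

```text
clock: 2.35
position: [465.4, 320.4, 57.2]
orientation: [3.139, 0.001, 2.764]
contact_force: [-2.3, 1.2, 5.4]
finger_gap: 21.0
```

Request:
{"op": "play_rows", "data": {"motion": [[[0,0,-0.01],0,0.015],[[0,0,-0.03],0,0.015],[[0,0,-0.055],0,0.015],[[0,0,-0.08],0,0.015],[[0,0,-0.095],0,0.015],[[0,0,-0.1],0,0.015],[[0,0,-0.1],0,0.015]]}}

```text
clock: 3.05
position: [465.2, 319.9, 156.8]
orientation: [3.14, 0.001, 2.764]
contact_force: [-0.5, -0.5, -1.1]
finger_gap: 21.2
```

Run:
```python
from h import *
o=get_obs();print(o['clock'],o['position'],o['orientation'],o['finger_gap'],o['contact_force'])
shot('wrist','w2.png');shot('side','s2.png')
print(totool((603.7,1.9,158)))
```

```text
3.05 [465.21347778 319.85790456 156.75225762] [3.14039490e+00 1.15056763e-03 2.76364350e+00] 21.200110513622082 [-0.4649074  -0.54077195 -1.13211153]
[-246.7 -243.7   -2.9]
```

View pics/w2.png

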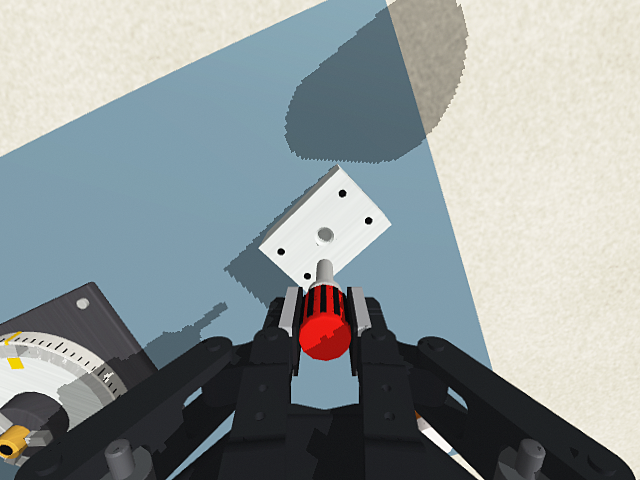

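View pics/s2.png

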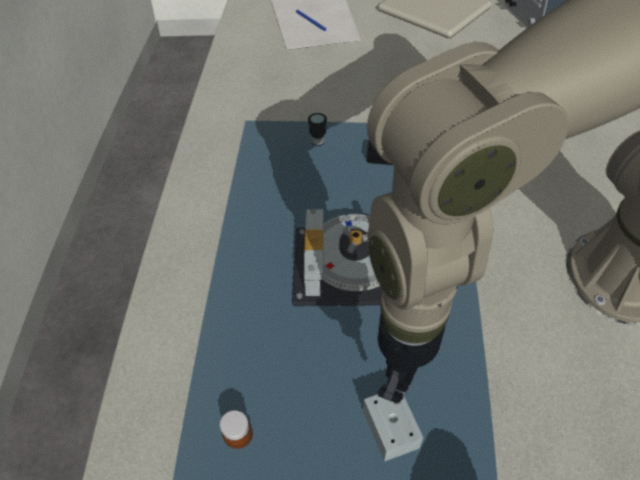

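The pin is held upright in the jaws with its foot at about (324,262), and the block bore is empty at (324,235). Next I move over the bush.

Request:
{"op": "play_rows", "data": {"motion": [[[-0.012,-0.012,0],0,0.015],[[-0.036,-0.036,0],0,0.015],[[-0.062,-0.062,0],0,0.015],[[-0.09,-0.089,0],0,0.015],[[-0.118,-0.117,0],0,0.015],[[-0.146,-0.145,0],0,0.015],[[-0.174,-0.172,0],0,0.015],[[-0.202,-0.2,0],0,0.015],[[-0.226,-0.224,0],0,0.015],[[-0.24,-0.238,0],0,0.015],[[-0.2467,-0.2437,0],0,0.015],[[-0.2467,-0.2437,0],0,0.015]]}}

```text
clock: 4.35
position: [604.0, 2.0, 155.1]
orientation: [3.142, -0.001, 2.763]
contact_force: [-0.4, -0.1, -0.7]
finger_gap: 21.0
```

Run:
```python
from h import *
o=get_obs();print(o['clock'],o['position'],o['orientation'],o['finger_gap'],o['contact_force'])
w=shot('wrist','w3.png');shot('side','s3.png')
P=o['position']
print('foot',proj(w,P-[0,0,49]),'bush',proj(w,(603.7,1.9,82)))
a=load('w2');print('foot w2',proj(a,(465.2,319.9,107.5)))
```

```text
4.35 [603.99871533   1.95421407 155.10855361] [ 3.14151222e+00 -1.40497815e-03  2.76270370e+00] 21.021919060928816 [-0.36309547 -0.06009383 -0.65828428]
foot [327.10058091 265.17214956] bush [326.61121436 251.65145167]
foot w2 [327.0343132  264.77861424]
```

View pics/w3.png

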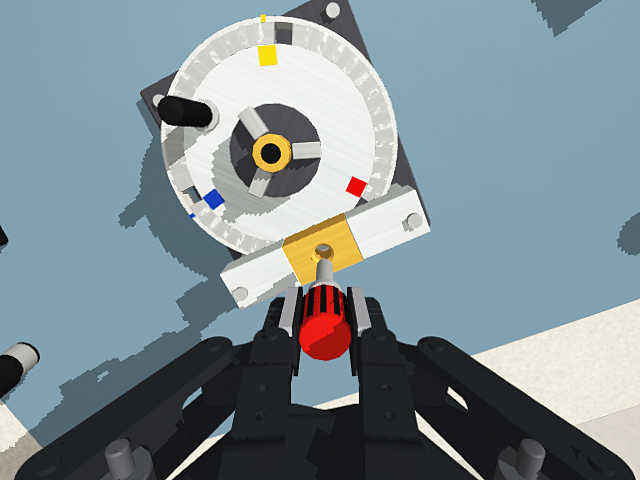

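View pics/s3.png

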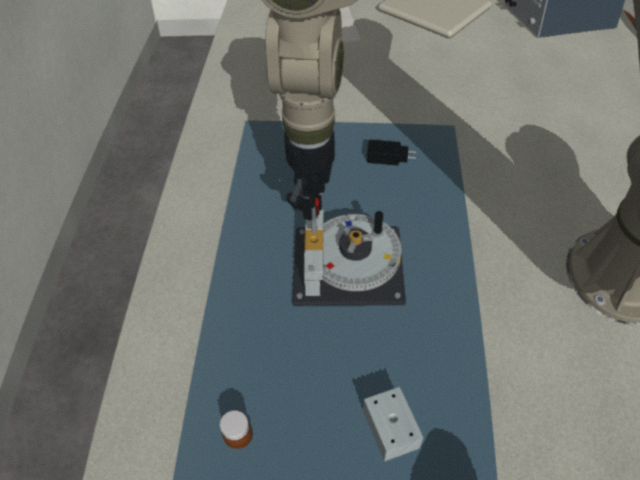

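Run:
```python
from h import *
w=load('w3')['img'][230:290,285:365]
cv2.imwrite('pics/w3z.png',cv2.resize(w,None,fx=10,fy=10,interpolation=cv2.INTER_CUBIC))
```

```text
(no output)
```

View pics/w3z.png

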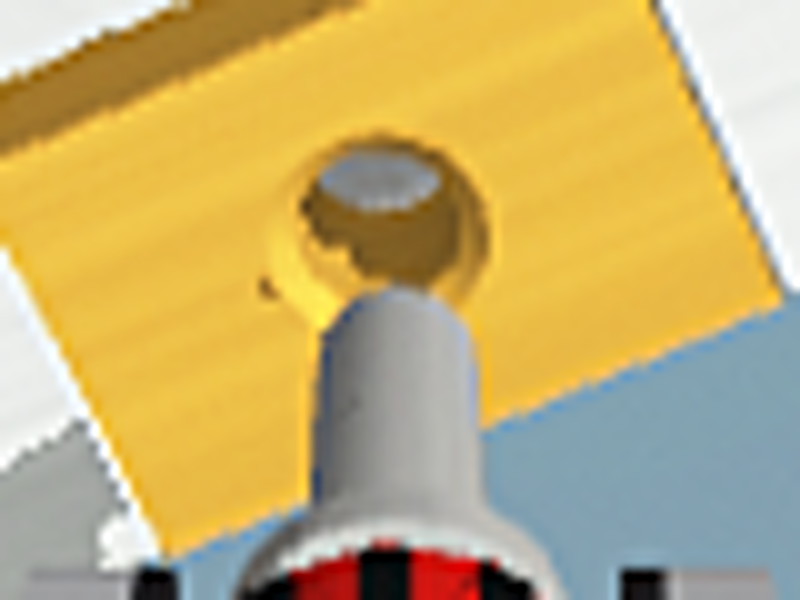

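Zoomed in, the mouth's centre is at about (323,254) and the foot's axis at about (325,265). Relative to the prediction, the pin should shift about -1 mm in tool x and -0.8 mm in tool y. Then I descend into the bore and watch the force.

Request:
{"op": "play_rows", "data": {"motion": [[[-0.001,-0.0008,0.006],0,0.015],[[-0.001,-0.0008,0.016],0,0.015],[[-0.001,-0.0008,0.022],0,0.015],[[-0.001,-0.0008,0.025],0,0.015],[[-0.001,-0.0008,0.028],0,0.015],[[-0.001,-0.0008,0.031],0,0.015]]}}

```text
clock: 5.05
position: [604.9, 1.1, 124.8]
orientation: [3.142, 0.0, 2.764]
contact_force: [-0.6, -0.4, -0.9]
finger_gap: 21.4
```

Request:
{"op": "play_rows", "data": {"motion": [[[0,0,0.006],0,0.015],[[0,0,0.012],0,0.015],[[0,0,0.015],0,0.015],[[0,0,0.016],0,0.015]]}}

```text
clock: 5.45
position: [604.6, 1.0, 108.3]
orientation: [-3.141, -0.001, 2.764]
contact_force: [-0.3, -1.4, -0.3]
finger_gap: 20.9
```

Run:
```python
from h import *
o=get_obs();print(o['clock'],o['position'],o['finger_gap'],o['contact_force'])
shot('wrist','w4.png')
```

```text
5.45 [604.56216727   1.03847556 108.29070368] 20.887813908604116 [-0.26447419 -1.41276769 -0.34599444]
```

View pics/w4.png

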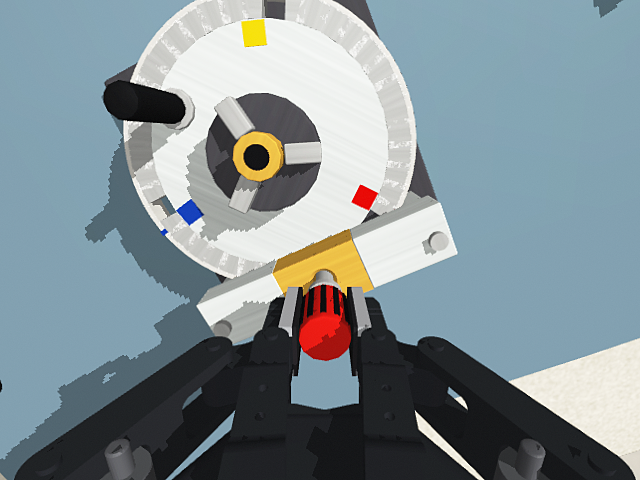

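The shank is in the bush. I'll lower it a little more, let go and back off upwards.

Request:
{"op": "play_rows", "data": {"motion": [[[0,0,0.0015],0,0.015],[[0,0,0.0015],0,0.015],[[0,0,0.0015],0,0.03],[[0,0,0.0015],0,0.045],[[0,0,0.0015],0,0.045],[[0,0,-0.01],0,0.045],[[0,0,-0.035],0,0.045],[[0,0,-0.06],0,0.045],[[0,0,-0.07],0,0.045],[[0,0,-0.07],0,0.045]]}}

```text
clock: 6.5
position: [606.2, 1.0, 181.3]
orientation: [3.14, 0.004, 2.764]
contact_force: [0.2, -0.3, 0.2]
finger_gap: 44.9
```

Run:
```python
from h import *
o=get_obs();print(o['clock'],o['position'],o['orientation'],o['finger_gap'],o['contact_force'])
w=shot('wrist','w5.png')
K=(60,0,0)
```

```text
6.5 [606.1713992    0.99454444 181.26882199] [3.14040942 0.00425854 2.76386625] 44.90086560544963 [ 0.22920602 -0.3378038   0.24945131]
```

View pics/w5.png

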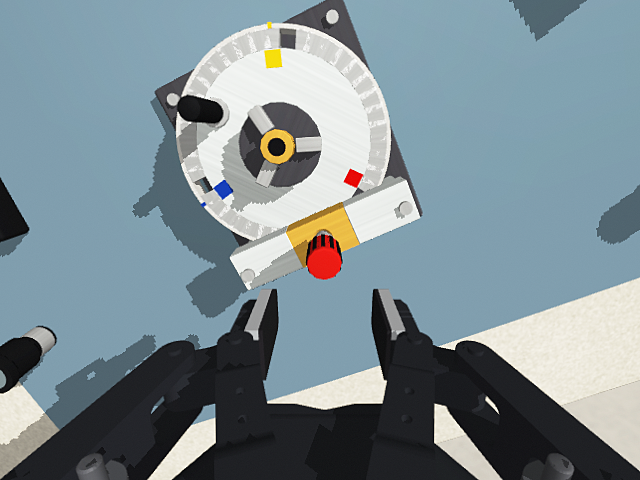

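The pin stands upright in the bush, knob at about (324,260), riding on the wheel. Next is the handle.

Run:
```python
from h import *
w=load('w5')
# handle top & chuck from wrist; refine
print(onz(w,187,107,110),onz(w,277,147,94))
o=get_obs();print(o['position']);print(totool((488.2,-39.4,140),o))
```

```text
[487.48153508 -43.24962675 110.        ] [529.24921035  -4.39485651  94.        ]
[605.28288712   1.08633462 179.60683092]
[ 94.  -80.8  39.4]
```

Request:
{"op": "play_rows", "data": {"motion": [[[0.01,-0.009,0.0],-7,0.045],[[0.025,-0.022,0.0],-14,0.045],[[0.045,-0.038,0.005],-21,0.045],[[0.062,-0.053,0.012],-28,0.045],[[0.077,-0.066,0.02],-35,0.045],[[0.088,-0.076,0.03],-42,0.045],[[0.094,-0.081,0.039],-47.6,0.045],[[0.094,-0.081,0.039],-47.6,0.045],[[0.094,-0.081,0.039],-47.6,0.045]]}}

```text
clock: 7.45
position: [487.1, -39.3, 139.2]
orientation: [3.14, -0.001, -2.691]
contact_force: [-0.5, -0.3, 0.3]
finger_gap: 45.2
```

Run:
```python
from h import *
o=get_obs();print(o['clock'],o['position'],o['orientation'],o['finger_gap'],o['contact_force'])
w=shot('wrist','w6.png');print(proj(w,(488.2,-39.4,110)),proj(w,(488.2,-39.4,56)))
```

```text
7.45 [487.09881673 -39.33172786 139.18362345] [ 3.14049243e+00 -9.42354844e-04 -2.69121678e+00] 45.17657110499422 [-0.53904329 -0.26836541  0.32153714]
[325.27415378 281.7230928 ] [325.01378672 249.91177098]
```

View pics/w6.png

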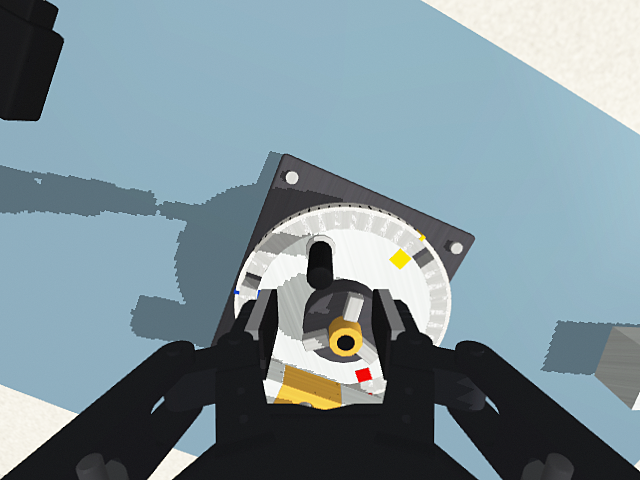

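The handle top is at (320,282), centred between the fingers, which have room to go down either side.

Request:
{"op": "play_rows", "data": {"motion": [[[0,-0.001,0.02],0,0.045],[[0,-0.001,0.045],0,0.045],[[0,-0.001,0.06],0,0.045],[[0,-0.001,0.066],0,0.045],[[0,-0.001,0.066],0,0.01],[[0,-0.001,0.066],0,0.01],[[0,-0.001,0.066],0,0.01],[[0,-0.001,0.066],0,0.01],[[0,-0.001,0.066],0,0.01]], "squeeze": 25}}

```text
clock: 8.4
position: [488.9, -40.8, 74.7]
orientation: [-3.14, 0.001, -2.689]
contact_force: [0.9, -2.7, 1.4]
finger_gap: 15.6
```

```bash
cat >> h.py <<'E'
C=np.array([529.5,-2.3])
def st():
    o=get_obs();d=o['position'][:2]-C;a=np.arctan2(d[1],d[0]);t=np.array([np.sin(a),-np.cos(a)])  # clockwise tangent
    f=o['contact_force'][:2]
    print('t',round(o['clock'],2),'pos',o['position'].round(1),'ang',round(np.degrees(a),1),'r',round(np.hypot(*d),1),'F',o['contact_force'].round(1),'Ft(cw)',round(float(f@t),1),'Fr',round(float(f@d/np.hypot(*d)),1),'gap',round(o['finger_gap'],1)); return o,a
def arc(dths,r=56):
    o,a=st(); R=Rt(o)
    for x in dths:
        b=a-np.radians(x); q=o['position'].copy(); q[:2]=C+r*np.array([np.cos(b),np.sin(b)]); print(x,(R.T@(q-o['position'])).round(1))
E
python3 - <<'E'
from h import *
arc([0,4,8,12,16,20,24,28,32,36,40])
E
```

```text
t 8.4 pos [488.9 -40.8  74.7] ang -136.5 r 56.0 F [ 0.9 -2.7  1.4] Ft(cw) -2.5 Fr 1.2 gap 15.6
0 [ 0. -0. -0.]
4 [ 1.1  3.8 -0. ]
8 [ 1.8  7.6 -0. ]
12 [ 2.4 11.5 -0. ]
16 [ 2.6 15.4 -0. ]
20 [ 2.6 19.3 -0. ]
24 [ 2.3 23.2 -0. ]
28 [ 1.7 27.  -0. ]
32 [ 0.8 30.9 -0.1]
36 [-0.3 34.6 -0.1]
40 [-1.6 38.3 -0.1]
```

Request:
{"op": "play_rows", "data": {"motion": [[[0.0005,0.002,0],0,0.01],[[0.0014,0.0055,0],0,0.01],[[0.002,0.0095,0],0,0.01],[[0.0025,0.0135,0],0,0.01],[[0.0026,0.0175,0],0,0.01],[[0.0025,0.0205,0],0,0.01],[[0.0024,0.0225,0],0,0.01],[[0.0024,0.0225,0],0,0.01]]}}

```text
clock: 9.2
position: [475.0, -23.1, 74.6]
orientation: [-3.138, -0.003, -2.691]
contact_force: [-6.0, -8.1, 7.7]
finger_gap: 15.4
```

Run:
```python
from h import *
arc([0,2,4,6,8,10,12,14,16,18])
shot('side','s7.png');t=shot('top','t7.png');shot('wrist','w7.png')
s=load('s7')['img'];cv2.imwrite('pics/s7z.png',cv2.resize(s[195:315,270:420],None,fx=5,fy=5,interpolation=cv2.INTER_CUBIC))
```

```text
t 9.2 pos [475.  -23.1  74.6] ang -159.1 r 58.3 F [-6.  -8.1  7.7] Ft(cw) -5.4 Fr 8.5 gap 15.4
0 [-2.3 -0.2 -0. ]
2 [-2.5  1.7 -0. ]
4 [-2.8  3.7 -0. ]
6 [-3.1  5.6 -0. ]
8 [-3.5  7.5 -0. ]
10 [-4.   9.4 -0. ]
12 [-4.5 11.3 -0.1]
14 [-5.1 13.2 -0.1]
16 [-5.8 15.  -0.1]
18 [-6.5 16.8 -0.1]
```

View pics/s7z.png

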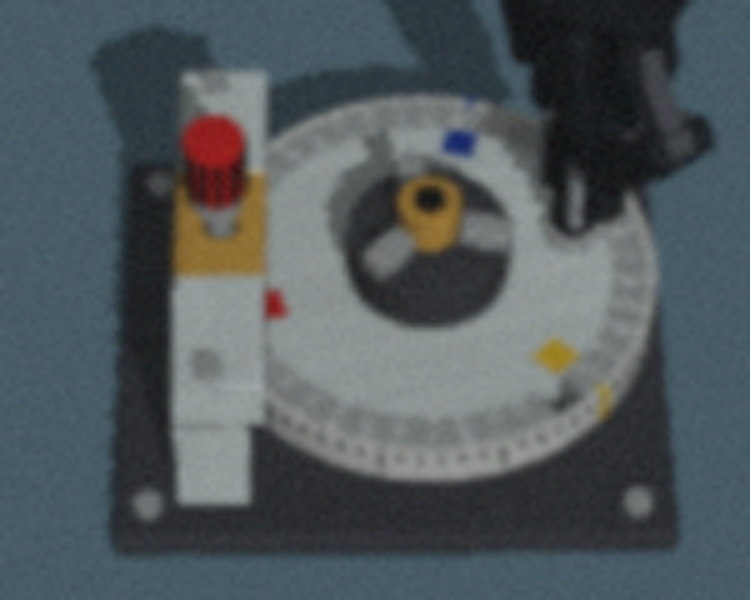

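View pics/w7.png

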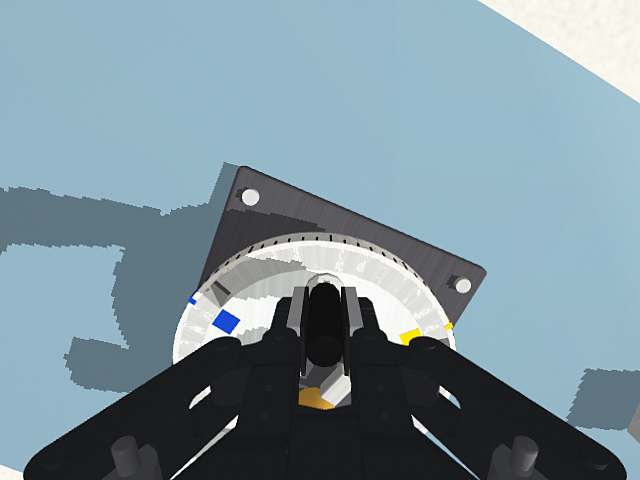

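Run:
```python
from h import *
s=load('s7')
for n,x,y,z in(('ydia',556,357,56),('yslot',565,396,56),('yline',606,388,56),('bdia',459,142,56),('bline',470,103,56)):
    p=onz(s,x/5+270-.4,y/5+195-.4,z);d=p[:2]-C;print(n,np.degrees(np.arctan2(d[1],d[0])),np.hypot(*d))
w=load('w7')
for n,x,y in(('bslot',219,292),('bdia',226,321),('bline',193,299)):
    p=onz(w,x,y,56);d=p[:2]-C;print(n,np.degrees(np.arctan2(d[1],d[0])),np.hypot(*d))
```

```text
ydia 139.83815040366562 62.47278144013096
yslot 131.49436628867016 76.6706122183418
yline 140.766522689941 84.41242828564359
bdia -101.20521737683153 61.27378587106338
bline -101.2344056973029 81.62137455798866
bslot -110.59879544468541 77.12101912079207
bdia -100.77026828810564 63.55639845554972
bline -101.35170502377511 85.30017592648478
```

Yellow and blue both show their slot about 9° clockwise of its line. The red slot should therefore reach the bush after about 7–8° more.

Request:
{"op": "play_rows", "data": {"motion": [[[-0.0022,0.001,0],0,0.01],[[-0.0025,0.0025,0],0,0.01],[[-0.0028,0.004,0],0,0.01],[[-0.0028,0.004,0],0,0.01]]}}

```text
clock: 9.75
position: [474.0, -18.0, 74.5]
orientation: [-3.14, -0.006, -2.691]
contact_force: [-9.3, -8.9, 10.6]
finger_gap: 15.4
```

Run:
```python
from h import *
arc([0,1,2,3,4,5])
shot('side','s8.png')
s=load('s8')['img'];cv2.imwrite('pics/s8z.png',cv2.resize(s[195:315,270:420],None,fx=5,fy=5,interpolation=cv2.INTER_CUBIC))
```

```text
t 9.75 pos [474.  -18.   74.5] ang -164.3 r 57.7 F [-9.3 -8.9 10.6] Ft(cw) -6.0 Fr 11.4 gap 15.4
0 [-1.6 -0.3 -0. ]
1 [-1.8  0.7 -0. ]
2 [-2.   1.6 -0. ]
3 [-2.2  2.6 -0. ]
4 [-2.5  3.5 -0. ]
5 [-2.7  4.5 -0. ]
```

View pics/s8z.png

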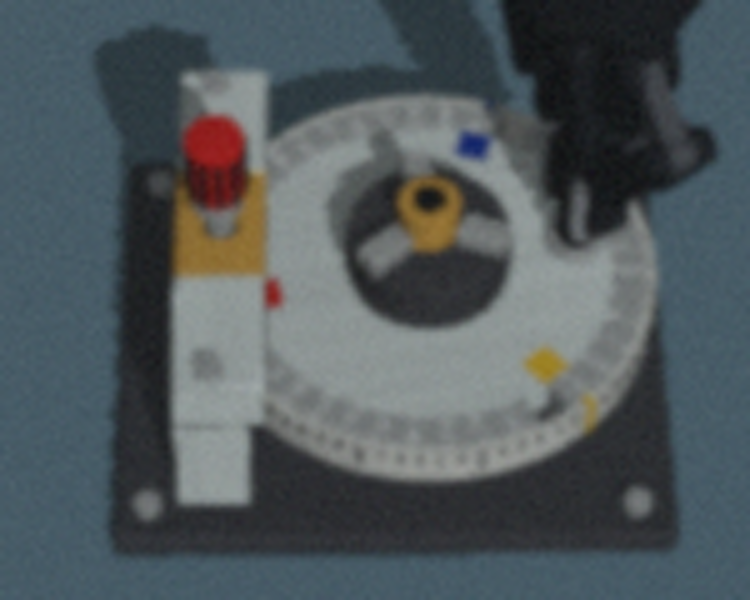

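Request:
{"op": "play_rows", "data": {"motion": [[[0,0,0],0,0.03],[[0,0,0],0,0.03],[[0,0,0],0,0.01],[[0,0,0],0,0.01],[[0,0,0],0,0.01]]}}

```text
clock: 10.3
position: [476.9, -16.2, 74.0]
orientation: [3.141, 0.0, -2.688]
contact_force: [-1.1, 0.6, 1.8]
finger_gap: 15.5
```

Run:
```python
from h import *
arc([0,1,2,3,4,5])
s=load('s8')
for n,x,y,z in(('ydia',546,365,56),('yslot',546,405,56),('yline',592,400,56),('bdia',473,147,56),('bline',489,105,56)):
    p=onz(s,x/5+270-.4,y/5+195-.4,z);d=p[:2]-C;print(n,np.degrees(np.arctan2(d[1],d[0])),np.hypot(*d))
```

```text
t 10.3 pos [476.9 -16.2  74. ] ang -165.2 r 54.4 F [-1.1  0.6  1.8] Ft(cw) 0.9 Fr 0.9 gap 15.5
0 [ 1.6  0.3 -0. ]
1 [ 1.4  1.3 -0. ]
2 [ 1.2  2.2 -0. ]
3 [0.9 3.2 0. ]
4 [0.7 4.1 0. ]
5 [0.4 5.1 0. ]
ydia 135.1029325251367 62.32301669033365
yslot 125.56727753266611 75.73532542075354
yline 135.72183463888948 84.27028840372186
bdia -106.59526069790677 60.31445472619142
bline -106.29275790429465 82.62792439880174
```

Request:
{"op": "play_rows", "data": {"motion": [[[0,0.0006,0],0,0.01],[[-0.0001,0.0011,0],0,0.01],[[-0.0002,0.0016,0],0,0.01]]}}

```text
clock: 10.6
position: [476.8, -15.6, 74.0]
orientation: [-3.14, 0.0, -2.689]
contact_force: [2.1, -5.1, -0.4]
finger_gap: 15.6
```

Run:
```python
from h import *
st()
```

```text
t 10.6 pos [476.8 -15.6  74. ] ang -165.9 r 54.3 F [ 2.1 -5.1 -0.4] Ft(cw) -5.4 Fr -0.8 gap 15.6
```

Request:
{"op": "play_rows", "data": {"motion": [[[-0.0001,0.0006,0],0,0.01],[[-0.0002,0.0012,0],0,0.01]]}}

```text
clock: 10.8
position: [476.7, -14.9, 74.0]
orientation: [-3.139, 0.0, -2.69]
contact_force: [2.3, -7.5, -1.5]
finger_gap: 15.4
```

Run:
```python
from h import *
st()
shot('side','s9.png')
s=load('s9')['img'];cv2.imwrite('pics/s9z.png',cv2.resize(s[195:315,270:420],None,fx=5,fy=5,interpolation=cv2.INTER_CUBIC))
```

```text
t 10.8 pos [476.7 -14.9  74. ] ang -166.6 r 54.3 F [ 2.3 -7.5 -1.5] Ft(cw) -7.8 Fr -0.5 gap 15.4
```

View pics/s9z.png

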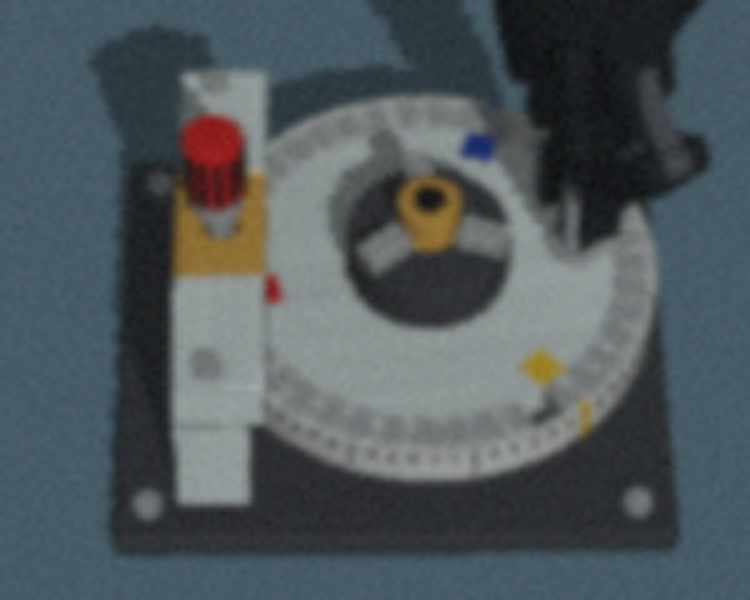

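Request:
{"op": "play_rows", "data": {"motion": [[[-0.0001,0.0005,0],0,0.01],[[-0.0001,0.0005,0],0,0.01]]}}

```text
clock: 11.05
position: [476.4, -14.3, 74.0]
orientation: [-3.139, -0.0, -2.69]
contact_force: [1.7, -6.6, -1.0]
finger_gap: 15.1
```

Run:
```python
from h import *
st()
```

```text
t 11.05 pos [476.4 -14.3  74. ] ang -167.3 r 54.5 F [ 1.7 -6.6 -1. ] Ft(cw) -6.8 Fr -0.2 gap 15.1
```

Still moving freely at about 7 N. I'll go on in small steps.

Request:
{"op": "play_rows", "data": {"motion": [[[-0.0001,0.0005,0],0,0.01],[[-0.0002,0.001,0],0,0.01]]}}

```text
clock: 11.25
position: [476.1, -13.5, 74.0]
orientation: [-3.139, -0.0, -2.69]
contact_force: [1.3, -7.2, -0.7]
finger_gap: 15.0
```

Run:
```python
from h import *
st()
shot('side','s10.png')
s=load('s10')['img'];cv2.imwrite('pics/s10z.png',cv2.resize(s[195:315,270:420],None,fx=5,fy=5,interpolation=cv2.INTER_CUBIC))
```

```text
t 11.25 pos [476.1 -13.5  74. ] ang -168.2 r 54.5 F [ 1.3 -7.2 -0.7] Ft(cw) -7.3 Fr 0.2 gap 15.0
```

View pics/s10z.png

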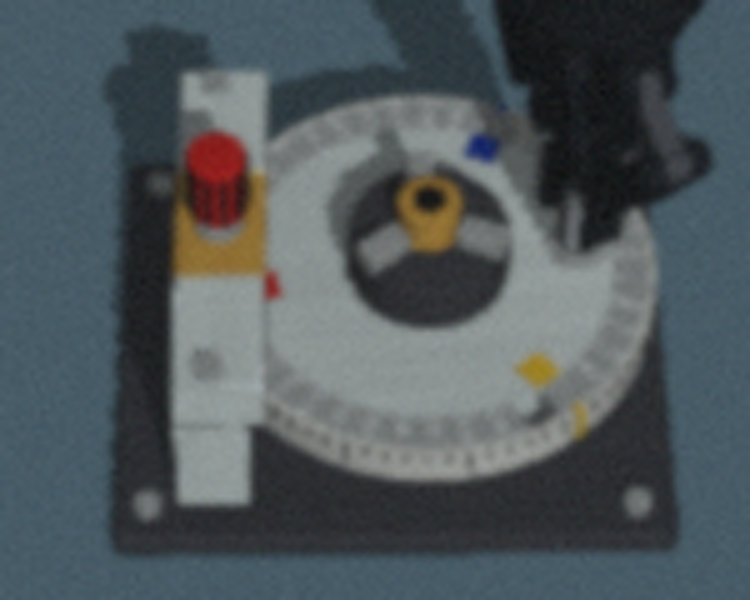

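The pin has dropped: its knob is now at crop (217,180) against (213,165) before, with the collar close to the bush. I'll ease the push off a little and check whether it's fully home.

Request:
{"op": "play_rows", "data": {"motion": [[[0,-0.001,0],0,0.01],[[0,-0.0015,0],0,0.01]]}}

```text
clock: 11.5
position: [476.1, -13.6, 74.0]
orientation: [3.141, 0.0, -2.689]
contact_force: [0.5, -1.7, 2.2]
finger_gap: 15.3
```

Run:
```python
from h import *
st()
shot('side','s11.png');shot('top','t11.png')
s=load('s11')['img'];cv2.imwrite('pics/s11z.png',cv2.resize(s[205:265,285:365],None,fx=10,fy=10,interpolation=cv2.INTER_CUBIC))
d=load('s11');P=np.array([604.2,1.5])
for z in(82,84,82+24-15,82+39,82+53): print(z,(proj(d,[*P,z])-[285,205])*10)
```

```text
t 11.5 pos [476.1 -13.6  74. ] ang -168.0 r 54.6 F [ 0.5 -1.7  2.2] Ft(cw) -1.8 Fr -0.2 gap 15.3
82 [281.99038759 339.72780243]
84 [281.65342285 332.63909894]
91 [280.46693226 307.66749121]
121 [275.25387372 197.73732272]
135 [272.74798513 144.7702839 ]
```

View pics/s11z.png

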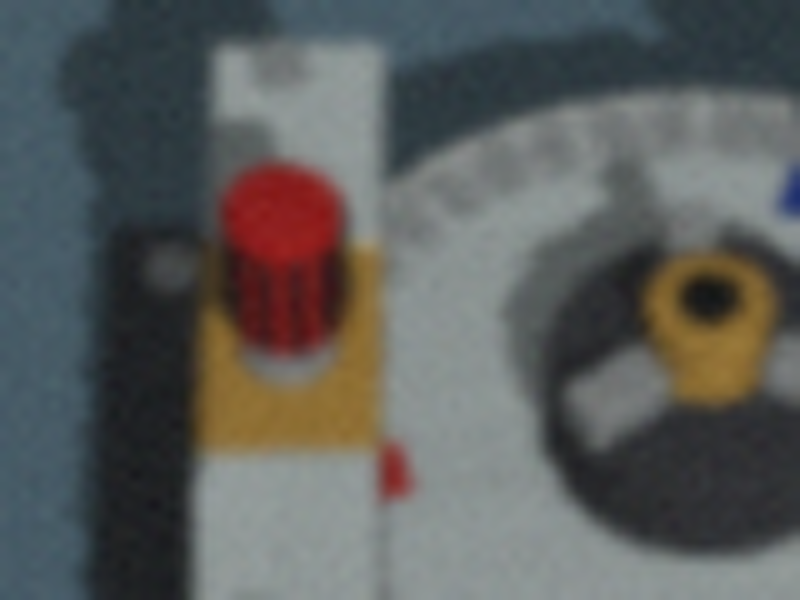

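Run:
```python
from h import *
for f in('s8','s9','s10','s11','t7','t11'):
    d=load(f);b=(300,205,330,252) if f[0]=='s' else (295,195,330,228)
    im=d['img'][b[1]:b[3],b[0]:b[2]].astype(float);red=np.clip(im[...,2]-np.maximum(im[...,0],im[...,1]*1.3),0,None)
    red[im[...,1]>60]=0
    m=red>40;y,x=np.nonzero(m)
    # brightness-weighted subpixel top edge
    rows=m.sum(1)
    print(f,len(x),'cx',x.mean()+b[0],'cy',y.mean()+b[1],'top',y.min()+b[1],'bot',y.max()+b[1],rows.tolist())
d=load('s11');P=[604.2,1.5]
print('knob centre z=106/113/120',[proj(d,[*P,z]).round(1).tolist() for z in(106,113,120)])
```

```text
s8 146 cx 312.67123287671234 cy 226.04794520547944 top 219 bot 235 [0, 0, 0, 0, 0, 0, 0, 0, 0, 0, 0, 0, 0, 0, 7, 9, 11, 11, 12, 12, 12, 10, 10, 8, 7, 7, 7, 6, 6, 6, 5, 0, 0, 0, 0, 0, 0, 0, 0, 0, 0, 0, 0, 0, 0, 0, 0]
s9 145 cx 312.1310344827586 cy 225.88275862068966 top 218 bot 251 [0, 0, 0, 0, 0, 0, 0, 0, 0, 0, 0, 0, 0, 2, 8, 10, 11, 12, 12, 11, 11, 11, 9, 7, 6, 5, 6, 6, 6, 6, 5, 0, 0, 0, 0, 0, 0, 0, 0, 0, 0, 0, 0, 0, 0, 0, 1]
s10 147 cx 312.89115646258506 cy 229.71428571428572 top 222 bot 251 [0, 0, 0, 0, 0, 0, 0, 0, 0, 0, 0, 0, 0, 0, 0, 0, 0, 5, 8, 10, 11, 12, 12, 11, 11, 9, 8, 8, 6, 5, 7, 7, 6, 6, 4, 0, 0, 0, 0, 0, 0, 0, 0, 0, 0, 0, 1]
s11 146 cx 312.958904109589 cy 229.52739726027397 top 222 bot 251 [0, 0, 0, 0, 0, 0, 0, 0, 0, 0, 0, 0, 0, 0, 0, 0, 0, 6, 8, 10, 12, 12, 11, 11, 11, 9, 8, 8, 7, 5, 6, 6, 6, 6, 3, 0, 0, 0, 0, 0, 0, 0, 0, 0, 0, 0, 1]
t7 108 cx 308.69444444444446 cy 210.75925925925927 top 205 bot 217 [0, 0, 0, 0, 0, 0, 0, 0, 0, 0, 4, 8, 9, 9, 10, 11, 11, 11, 10, 9, 8, 6, 2, 0, 0, 0, 0, 0, 0, 0, 0, 0, 0]
t11 104 cx 310.9807692307692 cy 213.22115384615384 top 207 bot 227 [0, 0, 0, 0, 0, 0, 0, 0, 0, 0, 0, 0, 5, 7, 8, 10, 11, 10, 10, 10, 9, 9, 7, 1, 0, 0, 0, 0, 0, 0, 0, 4, 3]
knob centre z=106/113/120 [[312.8, 230.3], [312.7, 227.8], [312.5, 225.1]]
```

Request:
{"op": "play_rows", "data": {"motion": [[[0,-0.0008,0],0,0.01],[[0,-0.0016,0],0,0.01],[[0,-0.0016,0],0,0.01]]}}

```text
clock: 11.9
position: [476.3, -14.5, 74.0]
orientation: [3.14, -0.0, -2.688]
contact_force: [-1.5, -0.8, 5.3]
finger_gap: 15.4
```

Run:
```python
from h import *
st()
```

```text
t 11.9 pos [476.3 -14.5  74. ] ang -167.1 r 54.6 F [-1.5 -0.8  5.3] Ft(cw) -0.4 Fr 1.6 gap 15.4
```

Request:
{"op": "play_rows", "data": {"motion": [[[0,-0.0008,0],0,0.01],[[0,-0.0012,0],0,0.01],[[0,-0.0012,0],0,0.01]]}}

```text
clock: 12.2
position: [476.4, -15.0, 74.0]
orientation: [3.139, -0.0, -2.687]
contact_force: [-2.7, 2.4, 7.1]
finger_gap: 15.2
```

Run:
```python
from h import *
st()
```

```text
t 12.2 pos [476.4 -15.   74. ] ang -166.5 r 54.6 F [-2.7  2.4  7.1] Ft(cw) 3.0 Fr 2.1 gap 15.2
```

Request:
{"op": "play_rows", "data": {"motion": [[[0,-0.0006,0],0,0.01],[[0,-0.001,0],0,0.01],[[0,-0.001,0],0,0.01]]}}

```text
clock: 12.5
position: [476.5, -15.4, 74.0]
orientation: [3.138, -0.0, -2.687]
contact_force: [-4.0, 3.0, 7.4]
finger_gap: 15.4
```

Run:
```python
from h import *
st()
s=shot('side','s12.png')
for f in('s10','s11','s12'):
    im=load(f)['img'];h=cv2.cvtColor(im,cv2.COLOR_BGR2HSV)[255:300,350:400]
    m=cv2.inRange(h,(15,110,60),(30,255,255));n,l,q,c=cv2.connectedComponentsWithStats(m);print(f,[(c[i].round(2)+[350,255],q[i][4]) for i in range(1,n) if q[i][4]>5])
    im=im[205:252,300:330].astype(float);m=(im[...,2]-np.maximum(im[...,0],1.3*im[...,1])>40)&(im[...,1]<60);y,x=np.nonzero(m[:40]);print(x.mean()+300,y.mean()+205)
```

```text
t 12.5 pos [476.5 -15.4  74. ] ang -166.1 r 54.6 F [-4.   3.   7.4] Ft(cw) 3.8 Fr 3.2 gap 15.4
s10 [(array([377.1 , 268.55]), np.int32(31)), (array([385.83, 278.67]), np.int32(6))]
312.8150684931507 229.56849315068493
s11 [(array([377.32, 268.39]), np.int32(28))]
312.88275862068963 229.3793103448276
s12 [(array([378.1 , 267.83]), np.int32(30)), (array([386.83, 277.5 ]), np.int32(6))]
312.7891156462585 229.3877551020408
```

The wheel has moved back by about the expected play. I'll release the handle and look closely at the collar before the proof push.

Request:
{"op": "play_rows", "data": {"motion": [[[0,0.0015,0],0,0.01],[[0,0.0015,0],0,0.01],[[0,0.0015,0],0,0.04],[[0,0.0015,0],0,0.04],[[0,0.0015,0],0,0.04],[[0,0.0015,-0.02],0,0.04],[[0,0.0015,-0.055],0,0.04],[[0,0.0015,-0.085],0,0.04],[[0,0.0015,-0.1],0,0.04],[[0,0.0015,-0.1],0,0.04]]}}

```text
clock: 13.55
position: [478.9, -15.9, 176.1]
orientation: [-3.139, 0.004, -2.689]
contact_force: [0.7, 0.9, -0.4]
finger_gap: 39.9
```

Run:
```python
from h import *
st()
w=shot('wrist','w13.png')
s=shot('side','s13.png');shot('top','t13.png')
cv2.imwrite('pics/s13z.png',cv2.resize(s['img'][205:295,285:405],None,fx=6.6,fy=6.6,interpolation=cv2.INTER_CUBIC))
for f in('t11','t13','t0'):
    pass
```

```text
t 13.55 pos [478.9 -15.9 176.1] ang -165.0 r 52.4 F [ 0.7  0.9 -0.4] Ft(cw) 0.7 Fr -0.9 gap 39.9
```

View pics/s13z.png

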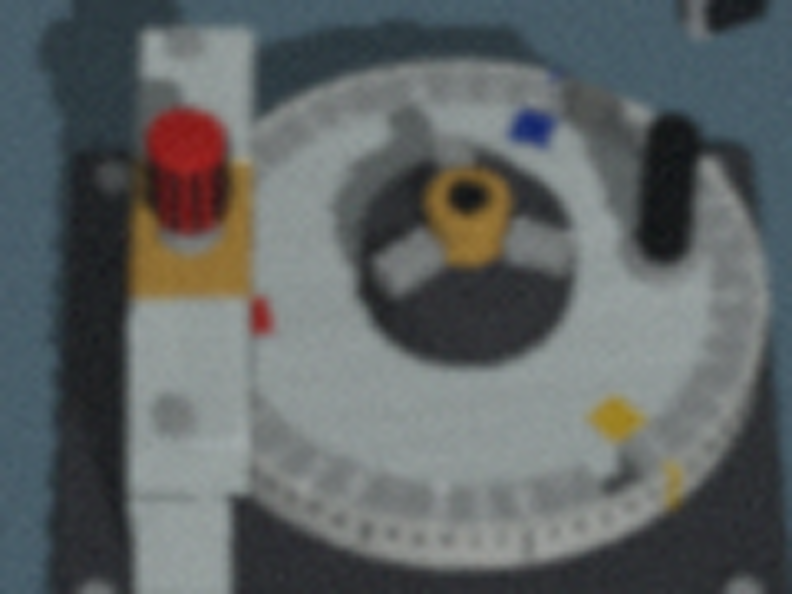

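View pics/w13.png

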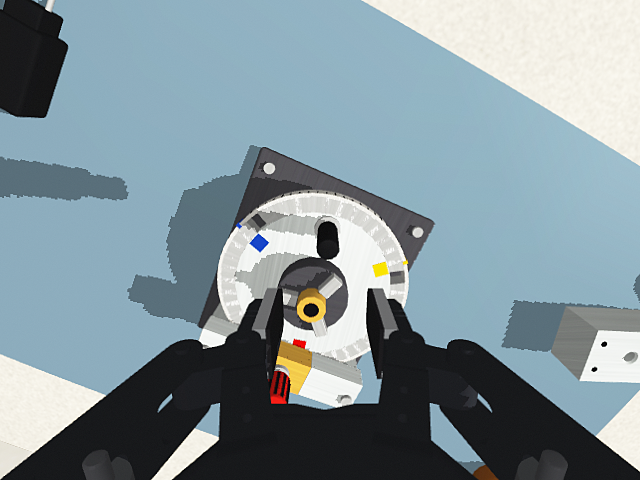

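Run:
```python
from h import *
d=load('s13')
f=lambda P:((proj(d,P)-[285,205]+.5)*6.6).round(0)
for z in(82,86,96): print(z,'collar front',f([604.2,10.5,z]),'knobtop c',f([604.2,1.5,z+39]),'front edge',f([604.2,12.5,z+39]),'back',f([604.2,-9.5,z+39]))
print('bush lip front edge of brass',f([604.2,1.5,82]))
d=load('t13')['img'];cv2.imwrite('pics/t13z.png',cv2.resize(d[190:310,250:380],None,fx=5,fy=5,interpolation=cv2.INTER_CUBIC))
```

```text
82 collar front [187. 253.] knobtop c [185. 134.] front edge [182. 165.] back [188. 103.]
86 collar front [187. 244.] knobtop c [184. 124.] front edge [182. 156.] back [187.  93.]
96 collar front [186. 220.] knobtop c [183.  99.] front edge [181. 131.] back [186.  68.]
bush lip front edge of brass [189. 228.]
```

View pics/t13z.png

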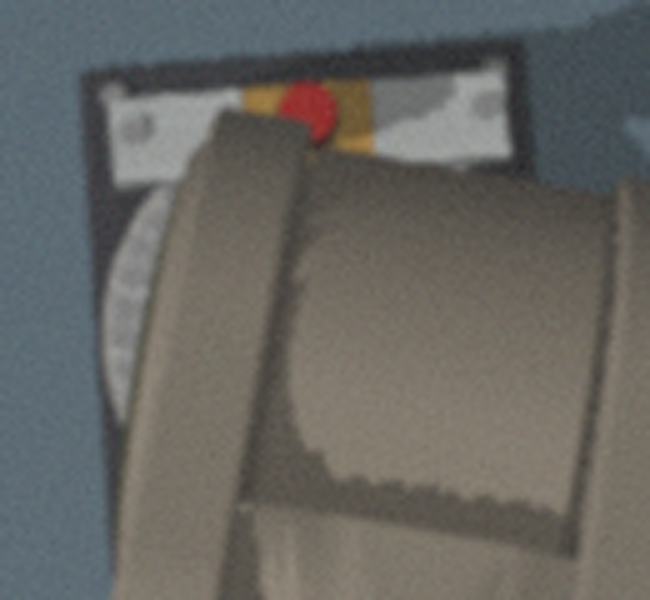

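Predicted and observed collar front edge (253 vs 252) and knob top agree with the collar on the bush at z = 82, so the pin is home. Next I regrip the handle for the proof push.

Run:
```python
from h import *
o,_=st();print(totool((475.5,-14.9,74),o))
w=load('w13');print(proj(w,(475.5,-14.9,110)),'obs ~ (328,247)')
```

```text
t 13.7 pos [476.5 -15.5 172.8] ang -166.0 r 54.6 F [-0.4  0.5  0.8] Ft(cw) 0.6 Fr 0.2 gap 39.9
[ 0.6  0.9 98.8]
[329.76810089 252.98843702] obs ~ (328,247)
```

Request:
{"op": "play_rows", "data": {"motion": [[[0.001,0.0009,0.02],0,0.04],[[0.001,0.0009,0.055],0,0.04],[[0.001,0.0009,0.085],0,0.04],[[0.001,0.0009,0.097],0,0.04],[[0.001,0.0009,0.097],0,0.04],[[0.001,0.0009,0.097],0,0.01],[[0.001,0.0009,0.097],0,0.01],[[0.001,0.0009,0.097],0,0.01],[[0.001,0.0009,0.097],0,0.01]]}}

```text
clock: 14.6
position: [476.7, -15.3, 78.0]
orientation: [-3.141, 0.002, -2.688]
contact_force: [-0.4, 0.9, 4.1]
finger_gap: 14.8
```

Run:
```python
from h import *
st()
```

```text
t 14.6 pos [476.7 -15.3  78. ] ang -166.2 r 54.4 F [-0.4  0.9  4.1] Ft(cw) 0.9 Fr 0.2 gap 14.8
```

Gripped with almost no load. Now I push clockwise gradually.

Request:
{"op": "play_rows", "data": {"motion": [[[0,0.001,0],0,0.01],[[-0.0001,0.0015,0],0,0.01],[[-0.0002,0.002,0],0,0.01],[[-0.0002,0.002,0],0,0.01]]}}

```text
clock: 15.0
position: [476.5, -14.4, 78.0]
orientation: [-3.138, 0.002, -2.689]
contact_force: [0.4, -3.7, 6.0]
finger_gap: 15.1
```

Run:
```python
from h import *
st()
```

```text
t 15.0 pos [476.5 -14.4  78. ] ang -167.2 r 54.4 F [ 0.4 -3.7  6. ] Ft(cw) -3.7 Fr 0.5 gap 15.1
```

Request:
{"op": "play_rows", "data": {"motion": [[[0,0.0008,0],0,0.01],[[-0.0001,0.0014,0],0,0.01],[[-0.0001,0.0014,0],0,0.01]]}}

```text
clock: 15.3
position: [476.3, -13.6, 78.0]
orientation: [-3.137, 0.002, -2.69]
contact_force: [1.4, -6.0, 5.1]
finger_gap: 15.4
```

Run:
```python
from h import *
st()
```

```text
t 15.3 pos [476.3 -13.6  78. ] ang -168.0 r 54.4 F [ 1.4 -6.   5.1] Ft(cw) -6.1 Fr -0.1 gap 15.4
```

Request:
{"op": "play_rows", "data": {"motion": [[[0,0.0006,0],0,0.01],[[0,0.001,0],0,0.01],[[0,0.001,0],0,0.01]]}}

```text
clock: 15.6
position: [476.3, -13.3, 78.0]
orientation: [-3.136, 0.002, -2.691]
contact_force: [1.8, -7.1, 3.6]
finger_gap: 15.4
```

Run:
```python
from h import *
st()
```

```text
t 15.6 pos [476.3 -13.3  78. ] ang -168.4 r 54.3 F [ 1.8 -7.1  3.6] Ft(cw) -7.4 Fr -0.4 gap 15.4
```

Request:
{"op": "play_rows", "data": {"motion": [[[0,0.001,0],0,0.01],[[0,0.0018,0],0,0.01],[[0,0.0018,0],0,0.01]]}}

```text
clock: 15.9
position: [475.8, -12.0, 78.0]
orientation: [-3.135, 0.002, -2.691]
contact_force: [2.4, -8.3, 1.8]
finger_gap: 14.9
```

Run:
```python
from h import *
st()
```

```text
t 15.9 pos [475.8 -12.   78. ] ang -169.7 r 54.6 F [ 2.4 -8.3  1.8] Ft(cw) -8.6 Fr -0.9 gap 14.9
```

```bash
cat >> h.py <<'E'
def yd(f):
    d=load(f);h=cv2.cvtColor(d['img'],cv2.COLOR_BGR2HSV)[255:285,365:390]
    m=cv2.inRange(h,(15,110,60),(30,255,255));n,l,q,c=cv2.connectedComponentsWithStats(m)
    i=1+np.argmax(q[1:,4]);x,y=c[i]+[365,255];p=onz(d,x,y,56);a=np.degrees(np.arctan2(p[1]-C[1],p[0]-C[0]))
    im=d['img'][205:245,300:330].astype(float);m=(im[...,2]-np.maximum(im[...,0],1.3*im[...,1])>40)&(im[...,1]<60);yy,xx=np.nonzero(m)
    print(f,'ydia',round(x,2),round(y,2),'ang',round(a,2),'knob',round(xx.mean()+300,2),round(yy.mean()+205,2))
E
python3 - <<'E'
from h import *
shot('side','s14.png')
for f in('s9','s10','s11','s12','s13','s14'):yd(f)
E
```

```text
s9 ydia 378.0 268.11 ang 133.4 knob 312.05 225.71
s10 ydia 377.1 268.55 ang 131.65 knob 312.82 229.57
s11 ydia 377.32 268.39 ang 132.15 knob 312.88 229.38
s12 ydia 378.1 267.83 ang 133.91 knob 312.79 229.39
s13 ydia 378.0 268.11 ang 133.4 knob 312.72 229.33
s14 ydia 376.52 269.1 ang 130.17 knob 312.83 229.81
```

Request:
{"op": "play_rows", "data": {"motion": [[[0,0.0005,0],0,0.01],[[0,0.0008,0],0,0.01],[[0,0.0008,0],0,0.01]]}}

```text
clock: 16.25
position: [475.8, -12.0, 78.0]
orientation: [-3.134, 0.002, -2.691]
contact_force: [2.9, -11.2, 1.0]
finger_gap: 15.4
```

Run:
```python
from h import *
st();shot('side','s15.png');yd('s14');yd('s15');st()
s=load('s15');cv2.imwrite('pics/s15z.png',cv2.resize(s['img'][205:295,285:405],None,fx=6.6,fy=6.6,interpolation=cv2.INTER_CUBIC))
```

```text
t 16.25 pos [475.8 -12.   78. ] ang -169.8 r 54.6 F [  2.9 -11.2   1. ] Ft(cw) -11.5 Fr -0.9 gap 15.4
s14 ydia 376.52 269.1 ang 130.17 knob 312.83 229.81
s15 ydia 376.4 269.1 ang 130.01 knob 312.72 229.75
t 16.3 pos [475.8 -11.9  78. ] ang -169.8 r 54.6 F [  3.5 -11.2   0.6] Ft(cw) -11.7 Fr -1.5 gap 14.6
```

View pics/s15z.png

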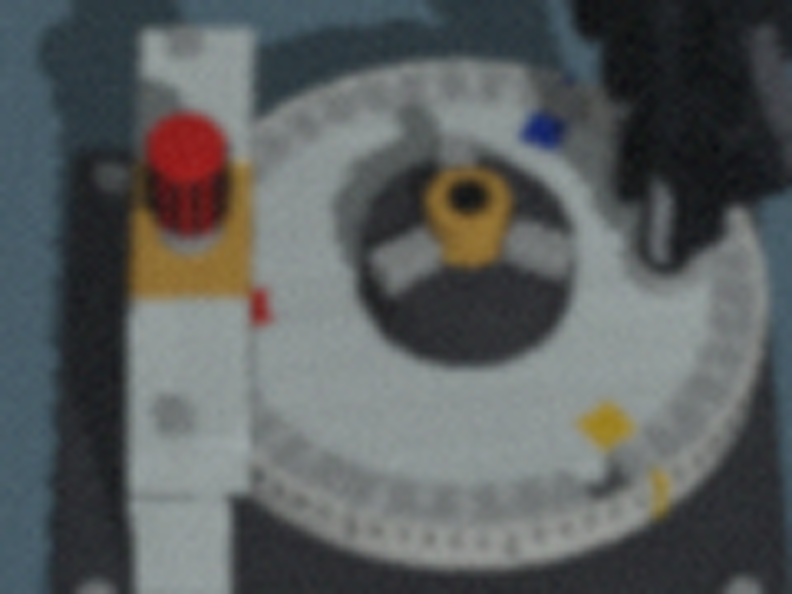

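At about 11.5 N the wheel and TCP no longer move, so the pin holds. I'll keep about 10 N a moment longer, then ease off.

Request:
{"op": "play_rows", "data": {"motion": [[[0,-0.0003,0],0,0.01],[[0,-0.0003,0],0,0.01],[[0,-0.0003,0],0,0.01],[[0,-0.0003,0],0,0.01]]}}

```text
clock: 16.7
position: [475.8, -11.9, 78.0]
orientation: [-3.134, 0.002, -2.691]
contact_force: [3.7, -9.7, 2.2]
finger_gap: 15.5
```

Request:
{"op": "play_rows", "data": {"motion": [[[0,-0.001,0],0,0.01],[[0,-0.002,0],0,0.01],[[0,-0.003,0],0,0.01],[[0,-0.004,0],0,0.01],[[0,-0.0045,0],0,0.01],[[0,-0.0045,0],0,0.01]]}}

```text
clock: 17.3
position: [475.9, -13.0, 78.0]
orientation: [-3.141, 0.002, -2.689]
contact_force: [-0.2, 1.7, 7.2]
finger_gap: 15.5
```

Run:
```python
from h import *
st();shot('side','s16.png');yd('s16')
```

```text
t 17.3 pos [475.9 -13.   78. ] ang -168.7 r 54.6 F [-0.2  1.7  7.2] Ft(cw) 1.7 Fr -0.1 gap 15.5
s16 ydia 377.0 268.5 ang 131.6 knob 312.84 229.33
```

Request:
{"op": "play_rows", "data": {"motion": [[[0,-0.0005,0],0,0.01],[[0,-0.0005,-0.002],0,0.04],[[0,-0.0005,-0.002],0,0.04],[[0,-0.0005,-0.002],0,0.04],[[0,-0.0005,-0.02],0,0.04],[[0,-0.0005,-0.055],0,0.04],[[0,-0.0005,-0.095],0,0.04],[[0.01,-0.0005,-0.13],0,0.04],[[0.03,-0.0005,-0.15],0,0.04],[[0.06,-0.0005,-0.15],0,0.04],[[0.08,-0.0005,-0.15],0,0.04],[[0.08,-0.0005,-0.15],0,0.04]]}}

```text
clock: 18.55
position: [401.5, -48.9, 226.9]
orientation: [3.141, -0.001, -2.69]
contact_force: [0.8, -0.2, -0.5]
finger_gap: 39.8
```

Run:
```python
from h import *
st();s=shot('side','s17.png');yd('s17');shot('top','t17.png');w=shot('wrist','w17.png')
a=cv2.resize(s['img'][205:275,285:365],None,fx=5,fy=5,interpolation=cv2.INTER_CUBIC)
b=cv2.resize(load('t17')['img'][190:260,270:350],None,fx=5,fy=5,interpolation=cv2.INTER_CUBIC)
cv2.imwrite('pics/z17.png',np.hstack([a,b]))
```

```text
t 18.55 pos [401.5 -48.9 226.9] ang -160.0 r 136.2 F [ 0.8 -0.2 -0.5] Ft(cw) -0.5 Fr -0.7 gap 39.8
s17 ydia 377.0 268.5 ang 131.6 knob 312.75 229.53
```

View pics/z17.png

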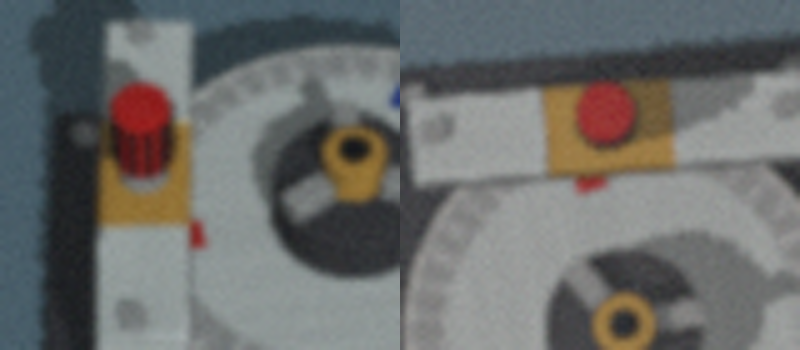

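View pics/w17.png

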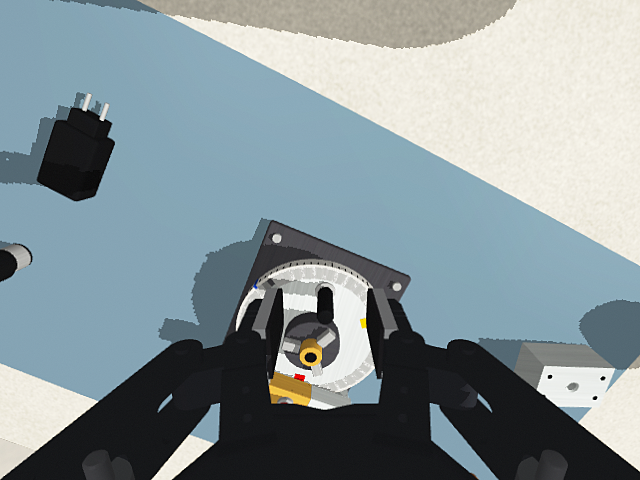

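View pics/s17.png

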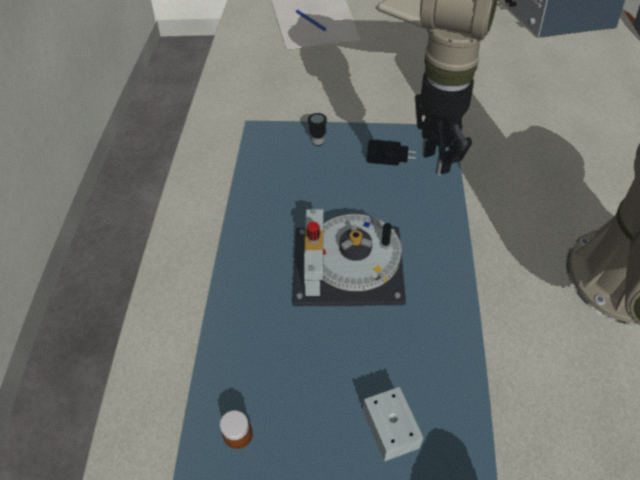

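Run:
```python
from h import *
t=load('t17');s=load('s17')
print(tri(ray(t,270+205/5-.4,190+110/5-.4),ray(s,285+141/5-.4,205+108/5-.4)))
t=load('t7');s=load('s8')
cv2.imwrite('pics/z8.png',cv2.resize(np.hstack([s['img'][205:275,285:365],t['img'][190:260,270:350]]),None,fx=5,fy=5,interpolation=cv2.INTER_CUBIC))
w=load('w17');print(proj(w,(604.2,1.5,121)))
```

```text
(array([604.5007483 ,   3.10352402, 119.26242307]), np.float64(1.6832980169062555))
[282.67673568 433.75492028]
```

View pics/z8.png

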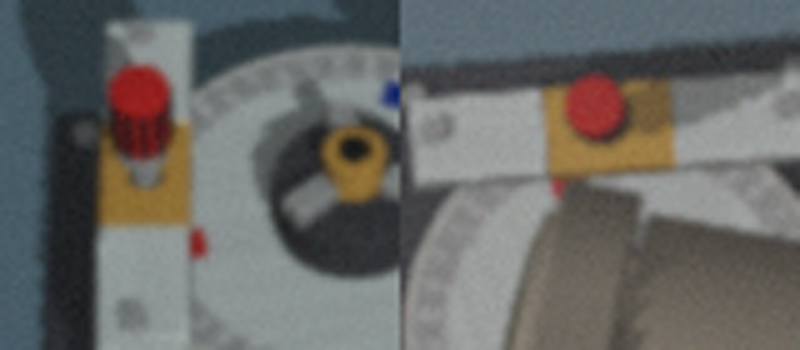

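Triangulation puts the knob's top at z ≈ 119; it would be 121 when home and 135 when riding on the wheel. The shank is no longer visible and nothing touches the parts, so I'm handing in.

```bash
python3 -c "
from rig import *
print(finish_job())"
```

```text
the job is handed in; nothing more can be done
None
```

The turntable is locked at its red station: the pin is fully home in the slot, and it held the wheel against the push on the handle. I handed the job in at about 18.7 s of robot time, with the arm clear of everything.

- **Pin:** I moved it from its block into the bush and let go with its foot just above the wheel.
- **Turning:** I gripped the handle and turned the wheel clockwise, using 1 to 2 mm moves near the station, until the pin dropped. That was with the red line about 9° short of the pointer, which fits the offset visible at the other two slots. I then eased the wheel back a little to check the play.
- **Proof:** I pushed clockwise up to about 11.5 N and held about 10 N for roughly half a second. The wheel stopped moving, so I eased it back towards the middle of its play, opened the fingers and backed off.

**Last checks:**
- **Collar:** It lines up with the bush face in the side view to within 1 mm. The knob's top came out at z ≈ 119 mm by triangulation (121 expected when home, 135 when riding on the wheel).
- **Wheel:** It stayed where I left it.
- **Other parts:** The arm never went near the eyepiece, adapter or jar; I did not measure their positions again.

**Disagreements:**
- **Play:** The wheel moved about 3.9° in all between light pushes either way. That is more than the stated 1 mm of play; I put it down to the pin tilting in the bush.
- **Turning force:** The handle needed 5 to 8 N by the wrist reading, more than the stated 2 to 3 N.

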